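# Open a label printer for a roll change

## Task

The label roll in the bench label printer is used up, so open the printer for a roll change: press its release tab so that the cover springs up, push the cover back until it rests fully open on its stop, then push the roll lock lever all the way back to free the roll. Only press and push: grip and lift nothing, leave the roll lying in its cradle, do not shove the printer along the table, and leave the things standing round it where they are.

Things in the scene. Friction and masses are not known exactly. Their poses are not given: they have to be found in the camera images.
- printer: small dark grey desktop label printer with a light grey cover, 155 deep x 132 wide x 112 mm high, 1.9 kg, standing loose on rubber feet. Origin: centre of its underside, on the table. Axes: -x out of its front (the side with the tab, towards the robot), +y to its left seen from the robot, +z up. Body walls end at z 70 mm; a low step 36 to 50 mm high runs across the front, x -90 to -46 mm.
- release_tab (a joint): grey ribbed press tab on the front step, right of the middle, 42 mm wide (y) x 30 mm deep (x). A rocker: pressed straight down at the pad it tips by 0 to 0.34 rad (full travel about 7 mm at tab_pad) and its steel claw lets go of the cover's lip at about 0.24 rad (about 4 N at tab_pad). A spring returns it.
- tab_pad (a point): middle of the tab's upper face, at x -72, y -35, z +48 mm in the printer's frame; the claw, up to z 65 mm, stands 13 mm behind this point (towards +x).
- cover (a joint): light grey clamshell cover with a clear window, hinged along the printer's back: 0 shut, 1.8 fully open on its stop, leaning back. Once the tab is pressed two spring plungers lift it to about 0.8 rad, where it waits; from there it must be pushed up and back. It weighs 0.11 kg and its hinge is damped; past about 1.4 rad it falls back by itself, slowly; let go before that it sinks back to 0.8.
- cover_lip (a point): middle of the front edge of the cover's lip, a ledge 4 mm thick and 116 mm wide along the lower front edge, sticking 6 mm forward of the cover's front. Shut: x -50, y 0, z 58 mm in the printer's frame; sprung up: x -29, z 139 mm. It moves with the cover.
- cover_hinge (a point): middle of the cover's hinge axis (along the printer's y axis), at x +56, y 0, z +74 mm in the printer's frame; 107 mm from cover_lip.
- roll_lock (a joint): roll lock lever inside the printer, right of the roll, reachable once the cover is open: 0 to 0.1 leaning to the front (locked), 0.9 leaning fully back (free). Swings about a pivot at x -6, y -46, z 48 mm in the printer's frame; stays where it is left; about 1 N at the knob moves it. It draws the right-hand roll guide 8 mm off the roll.
- lock_knob (a point): centre of the lever's grey knob, 16 mm wide (y), 12 thick, 14 high, 42 mm from the pivot. Locked: x -24, y -46, z 86 mm in the printer's frame; fully back: x +12, z 86 mm; between the two it rises to z 90 mm. The knob's top stands about 23 mm above the body walls.
- label_roll: used-up roll of white labels, a cardboard core with a few turns of paper left, 40 mm diameter, 54 mm long, lying loose along the printer's y axis in the cradle, its top at z 66 mm. Origin: its centre, at x +8, y +6, z +45 mm in the printer's frame.
- oil_spray: spray can, 53 mm diameter, 182 mm tall, standing well to the left of the printer. Origin: centre of its foot.
- bearing_1: ball bearing, 32 mm diameter x 10 mm, lying to the right of the printer. Origin: centre of its underside.
- bearing_2: ball bearing, 32 mm diameter x 10 mm, lying to the right of the printer, nearer its front. Origin: centre of its underside.
- axle_bolt_1: steel axle bolt, 55 mm long, lying on the table to the left of the printer's front. Origin: centre of its underside.
- tape_gun: tape gun, 176 x 55 x 79 mm, lying on the table well to the left of the printer. Origin: centre of its underside.

How it is judged:
By the outcome, as a careful person would: the job done as asked, in the order asked, and still so for the second after the job is handed in, with the robot touching nothing.
It also fails if it takes over 45 s, if anything falls off the work surface, if the arm or the gripper's body presses on something with over 40 N, if the wrist force passes 120 N, or if a joint passes its speed limit or range.

## Robot

A 6-joint arm with a two-finger parallel gripper is mounted at the origin on a cart in front of the work surface, level with it; the furniture and walls round the work are solid. World frame = base frame: x ahead of the robot, y to its left, z up, the work surface at z = 0. Lengths are in m, angles in rad, forces in N, time in s.
With the tool pointing down it reaches from about 0.25 to 0.775 m from the base axis. Payload 4 kg.
Tool frame: the origin (TCP) lies at the very end of the fingers, on their centre line; the grasp point (between the pads) lies 19 mm behind it; z points along the fingers, y is the line along which they close (so a half turn about z gives the same grasp; the last joint's range is limited). The gripper opens to 85 mm and grips with 20 to 120 N. Pads are 22 mm wide; open, the fingers measure 114 mm over their backs; the gripper's body (76 mm by 85 mm) begins 54 mm behind the grasp point. The pads swing forward as they close: fully open they stand 13 mm farther back than shut.
Start: joints at [-1.341, 0.087, 1.371, -0, 1.684, -0.103], TCP at [0.18, -0.52, 0.231] pointing down, gripper open.
Joint ranges: [-3.1, 3.1], [-0.76, 2.03], [0.27, 2.55], [-1.08, 4.22], [0.17, 2.65], [-2.57, 2.57]. Speed limits (rad/s): [2.79, 2.79, 3.14, 3.14, 3.14, 3.14].

## Interface

Orientations are given as [roll, pitch, yaw] about the fixed x, y, z axes, in that order (R = Rz(yaw) Ry(pitch) Rx(roll)).
In Python, from workcell import arm gives the robot as it stands. The module is installed in compiled form; this text tells all that it offers.
- The arm moves only by the shell command python3 -m jog 'ROWS'. ROWS is JSON, a list of rows, each a list of 3 entries, a list of its own where there are three numbers: the turn, a rotation vector about the tool's x, y, z in rad, then the shift along the tool's x, y, z in units of 50 mm (1.0 is 50 mm), then the closure, from 0 (fully open) to 1 (shut). In form: [[[wx, wy, wz], [dx, dy, dz], fingers], ...]. A call has 1 to 12 rows; each row is the pose to reach, as a shift and turn from the pose commanded when the call began, along the tool's axes at that moment; what a row does not reach only later rows make up. A row lasts 1/8 s, in which the tool goes at most 62.5 mm and 10.7 degrees, less where a joint would pass 70% of its speed; a pose out of reach is approached as far as the arm can. A call with a gripper value outside its range is refused whole. The fingers move at their own pace and stop on an object; the grip force is fixed at half the most. Time passes only in rows, so rows that repeat a pose let the fingers close. It gives the time, the measured TCP pose, the force, the opening and the grip force at its end, in the units of the state.
- arm.get_obs(): the state, without advancing time (a new reading comes with each control period).
- arm.camera(name): name is "scene" or "top" or "wrist"; returns a dict with "image" (420x560x3 uint8, red, green, blue), "depth" (420x560 float32, m along the optical axis (not along the pixel's ray), 0 where there is no reading), "fx", "fy", "cx", "cy" (pixels), "eye" and "orientation" of the camera in the world; the wrist camera has in their place "mount" (4x4, takes a point from camera to tool coordinates, whose origin is the TCP and whose axes are the flange's). Camera axes: x right, y down, z forward; pixel columns grow to the right and rows downward; lengths in m; the calibration is good to about 2 mm. A picture is of the moment at which its call begins: read the wrist's pose just before it.
- arm.hand_in(): hands the job in; it is judged then, once.
Trained networks look in a picture, given as the dict that the camera call returned (one of the last four; its "shot" number tells which), for a name from the list of things; names that differ only in an ending like _2 or _b are one class to them, and where a whole thing is asked for, a point or a joint stands for the part that bears it (a point fixed in the world has none). Each returns a list of dicts, best first, with "conf" (0 to 1); they miss things now and then, are a little off and sometimes report something else, mostly with a low value. They report only what shows in the picture. A call takes as long as a camera call.
- arm.search_frame(picture, target): "position" ([column, row] as shares, 0 to 1, of the picture: columns of its width, rows of its height, amid what is visible of it).
- arm.spot_point(picture, target): "position" ([column, row] as shares, 0 to 1, of the picture: columns of its width, rows of its height: a listed point, or the origin of a listed thing).
The state is a dict: "clock": time; "q": joint angles; "dq": joint speeds; "effort": joint torques, N m; "ee_pos": TCP position; "tool_rot": TCP orientation; "force": force on the tool from outside, world axes, zero at the start; "wrist_torque": the same for the moment, N m; "finger_gap": finger opening in m; "grip_force": force on a finger pad.
Only numpy, scipy, OpenCV 4.12 (cv2) and the standard library are available. Lean on these libraries where they do the work, as an engineer would, in place of code of your own. Each camera call takes 0.05 s, during which the arm holds its last target. There are 200 camera calls.

## Working session

There is one attempt and no reset: what is moved stays moved. The work goes in short steps, Python scripts to look and compute and a shell command to move; the robot and the scene stay as the last step left them, time stands still between calls to the robot, and variables do not carry over. Pictures are saved under pics/ and viewed, at most 10 in all, crops included, and the job is handed in when it is done.

```bash
mkdir -p pics; cat > h.py <<'E'
import numpy as np, cv2
from scipy.spatial.transform import Rotation as R
from workcell import arm
def cam(n):
    o=arm.get_obs(); p=arm.camera(n)
    if n=="wrist":
        T=np.eye(4); T[:3,:3]=R.from_euler('xyz',o['tool_rot']).as_matrix(); T[:3,3]=o['ee_pos']
        p['T']=T@np.array(p['mount'])
    else:
        T=np.eye(4); e=np.array(p['orientation'])
        T[:3,:3]=e if e.shape==(3,3) else R.from_euler('xyz',e).as_matrix(); T[:3,3]=p['eye']; p['T']=T
    return p
def pt(p,u,v,d=None):
    if d is None: d=p['depth'][int(v),int(u)]
    return (p['T']@[(u-p['cx'])/p['fx']*d,(v-p['cy'])/p['fy']*d,d,1])[:3]
def cloud(p):
    v,u=np.mgrid[:420,:560]; d=p['depth']
    P=np.stack([(u-p['cx'])/p['fx']*d,(v-p['cy'])/p['fy']*d,d],-1)
    return P@p['T'][:3,:3].T+p['T'][:3,3]
def look(p,t):
    for r in arm.spot_point(p,t)[:2]:
        u,v=r['position'][0]*560,r['position'][1]*420
        print(t,round(r['conf'],2),int(u),int(v),pt(p,min(u,559),min(v,419)).round(4))
def save(p,n): cv2.imwrite('pics/'+n+'.png',p['image'][...,::-1])
E
python3 - <<'E'
from h import *
np.set_printoptions(suppress=True)
o=arm.get_obs(); print(o['ee_pos'],o['tool_rot'],o['clock'])
ims=[]
for n in('scene','top'):
    p=cam(n); print(n,p['eye'],p['orientation'],p['fx'])
    for t in('printer','tab_pad','cover_lip','cover_hinge','oil_spray','bearing_1','axle_bolt_1','tape_gun'): look(p,t)
    save(p,n+'0')
    np.save(n+'0.npy',cloud(p))
E
```

```text
[ 0.17956345 -0.51932701  0.2300823 ] [-3.13930106 -0.00021404  0.33281447] 0.0
scene [-0.0939061  -0.47563042  0.44401242] [-2.03053251  0.01874865 -0.95730269] 395.62531418706413
printer 0.92 338 262 [ 0.4556 -0.2043  0.0441]
tab_pad 0.92 340 261 [ 0.4596 -0.2073  0.0449]
cover_lip 0.69 332 249 [ 0.4714 -0.1833  0.0574]
cover_hinge 0.64 350 217 [ 0.5156 -0.1941  0.1084]
cover_hinge 0.52 340 261 [ 0.4591 -0.206   0.0456]
oil_spray 0.63 245 227 [0.474  0.031  0.0402]
oil_spray 0.59 392 274 [ 0.5295 -0.2817  0.0044]
bearing_1 0.71 392 272 [ 0.5337 -0.2807  0.0062]
bearing_1 0.46 385 290 [ 0.4734 -0.2907  0.0064]
axle_bolt_1 0.62 225 242 [ 0.4537  0.0747 -0.0022]
tape_gun 0.59 208 215 [0.5025 0.1737 0.0184]
top [ 0.34771156 -0.02567746  0.92746354] [-2.94763336  0.00913471 -1.55554236] 450.0862529515118
printer 0.92 355 209 [ 0.5024 -0.1549  0.1067]
tab_pad 0.59 381 240 [ 0.4522 -0.2122  0.0499]
cover_lip 0.62 364 228 [ 0.4739 -0.179   0.0606]
cover_hinge 0.58 359 176 [ 0.5646 -0.1618  0.107 ]
cover_hinge 0.19 383 240 [ 0.4526 -0.2175  0.0473]
oil_spray 0.89 231 197 [0.5195 0.0758 0.115 ]
bearing_1 0.72 408 227 [ 0.4841 -0.278   0.0076]
bearing_1 0.7 406 201 [ 0.5389 -0.2758  0.0095]
axle_bolt_1 0.54 364 231 [ 0.4689 -0.1787  0.0588]
axle_bolt_1 0.42 233 242 [0.4492 0.0804 0.0082]
tape_gun 0.65 178 205 [0.5133 0.1844 0.0706]
```

View pics/scene0.png

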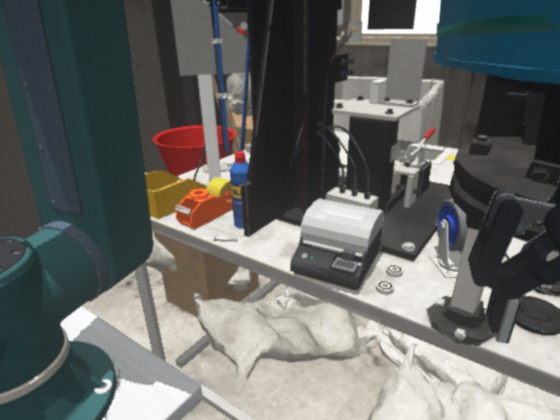

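View pics/top0.png

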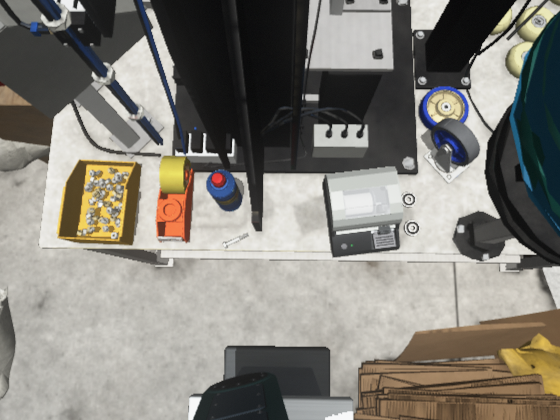

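The scene view shows the printer, shut, with its front towards the robot and the tab at about (343,265). In the top view the cover centre is at (365,205), the tab at (383,240) and the bearings at (408,199) and (411,228). A black upright stands left of the printer at (257,220). Next I fit the printer's pose.

```bash
python3 - <<'E'
from h import *
np.set_printoptions(suppress=True,precision=4)
for n in('scene0','top0'):
    C=np.load(n+'.npy').reshape(-1,3)
    m=(C[:,0]>.40)&(C[:,0]<.62)&(C[:,1]>-.262)&(C[:,1]<-.07)
    for lo,hi in((.03,.13),(.1,.13),(.032,.056)):
        k=m&(C[:,2]>lo)&(C[:,2]<hi); P=C[k]
        (c,s,a)=cv2.minAreaRect(P[:,:2].astype(np.float32)); print(n,lo,len(P),np.round(c,4),np.round(s,4),round(a,2),P[:,2].max().round(4), P.min(0),P.max(0))
    # straight-up obstacles
    k=(C[:,0]>.2)&(C[:,0]<.8)&(C[:,1]>-.45)&(C[:,1]<.05)&(C[:,2]>.13)&(C[:,2]<.5); P=C[k]
    if len(P):
        H,_,_=np.histogram2d(P[:,0],P[:,1],bins=[np.arange(.2,.81,.05),np.arange(-.45,.06,.05)]); print(H.astype(int))
E
```

```text
scene0 0.03 5391 [ 0.5072 -0.1747] [0.1556 0.1336] 7.85 0.1127 [ 0.4235 -0.2504  0.03  ] [ 0.5933 -0.101   0.1127]
scene0 0.1 1528 [ 0.529  -0.1718] [0.0842 0.1334] 7.22 0.1127 [ 0.4821 -0.2415  0.1   ] [ 0.578  -0.101   0.1127]
scene0 0.032 1697 [ 0.5075 -0.1748] [0.1551 0.133 ] 7.78 0.0559 [ 0.4235 -0.2504  0.032 ] [ 0.5933 -0.1137  0.0559]
[[   0    0    0    0    0    0    0    0 2526    0]
 [   0    0    0    0    0    0    0    0    0    0]
 [ 270    0    0    0    0    0    0    0    0    0]
 [4225 2319    0    0    0    0    0    0    0    0]
 [1701  913  707    0    0    0    0    0    0    0]
 [ 873  775  368    0    0    0    0    0    0  153]
 [ 414  697    3    0    0    0    0    0    0 1348]
 [ 316   63    0    0    0    0    0    0    1 2532]
 [1108   60    2    0    0   10  132  182 2937 2377]
 [  11    0    0    0    0  190  250  260 1813 1477]
 [   0    0    0    0   60 1978 1612  369  680    0]
 [   0    0    0    0    0  292  185  341  418    0]]
top0 0.03 5976 [ 0.5063 -0.1747] [0.1553 0.1331] 7.84 0.1152 [ 0.4219 -0.2499  0.03  ] [ 0.5875 -0.099   0.1152]
top0 
[... 155 characters left out ...]
] 8.1 0.056 [ 0.4219 -0.2499  0.032 ] [ 0.5726 -0.0991  0.056 ]
[[   0    0    0    0    0    0    0    0  800 1589]
 [   0    0    0    0    0    0    0    0    0    0]
 [   0    0    0    0    0    0    0    0    0    0]
 [   6    0    0    0    0    0    0    0    0    0]
 [ 883  274  347    0    0    0    0    0    0    0]
 [ 305 1246 1676    0    0    0    0    0    0  163]
 [   0 1196 1809  324    0    0    0    0    0  690]
 [   0  864 1360  377    0    0    0    0    0 1538]
 [   0  374 1103    0    0   24  156  247 1313  891]
 [   1   76  245    0    0  408  722  338 2839 2207]
 [   0    0    0    0    0  935 1138  974    1    0]
 [   0    0    0    0    0  746  958  745    0    0]]
```

```bash
python3 - <<'E'
from h import *
np.set_printoptions(suppress=True,precision=3,linewidth=150)
C=np.vstack([np.load(n+'.npy').reshape(-1,3) for n in('scene0','top0')])
C=C[(C[:,0]>.05)&(C[:,0]<.8)&(C[:,1]>-.7)&(C[:,1]<.12)]
for z0,z1 in((.02,.13),(.13,.25),(.25,.4),(.4,.6),(.6,.9)):
    P=C[(C[:,2]>z0)&(C[:,2]<z1)]
    H,_,_=np.histogram2d(P[:,0],P[:,1],bins=[np.arange(.05,.81,.05),np.arange(-.7,.11,.05)])
    print(z0,'cols y -.7.. step .05; rows x');
    for i,r in enumerate(H): print('%.2f '%(.05+.05*i)+''.join('#' if x>30 else '+' if x>3 else '.' for x in r))
E
```

```text
0.02 cols y -.7.. step .05; rows x
0.05 ............##..
0.10 .............#..
0.15 .............#+.
0.20 .............+++
0.25 ................
0.30 ................
0.35 ................
0.40 .....#+..###....
0.45 ....+##..###..#.
0.50 ...+.....###..##
0.55 ...++.+..###+.#.
0.60 ......###+######
0.65 ...#..##++######
0.70 .....###++####..
0.75 .....+##+##.##..
0.13 cols y -.7.. step .05; rows x
0.05 .............##+
0.10 .............###
0.15 ....#........#.#
0.20 .............###
0.25 ................
0.30 ................
0.35 ...+#+..........
0.40 ....+##.........
0.45 .....##.......#.
0.50 ......#.......##
0.55 ......#.......##
0.60 ......##..######
0.65 ......#+..######
0.70 ..........####..
0.75 ..........#.++..
0.25 cols y -.7.. step .05; rows x
0.05 ................
0.10 ....#........###
0.15 ....##.......#.#
0.20 .............###
0.25 ................
0.30 ....##..........
0.35 ....###.........
0.40 ....####........
0.45 ....####........
0.50 ....####......#.
0.55 ....+###......#.
0.60 .....###.....###
0.65 .....+.+....####
0.70 ..........####..
0.75 ..........####..
0.4 cols y -.7.. step .05; rows x
0.05 ................
0.10 ............####
0.15 ............+#..
0.20 .............##.
0.25 ................
0.30 ....##..........
0.35 ....+##.........
0.40 ......##........
0.45 .......#........
0.50 .......##.......
0.55 .......##.....#.
0.60 .......#.....###
0.65 ......+#.....###
0.70 .........#####..
0.75 ............##..
0.6 cols y -.7.. step .05; rows x
0.05 ................
0.10 ................
0.15 ................
0.20 ................
0.25 ................
0.30 ................
0.35 ................
0.40 ................
0.45 ................
0.50 ................
0.55 ................
0.60 ................
0.65 ................
0.70 ................
0.75 ................
```

```bash
cat >> h.py <<'E'
O=np.array([.519,-.173,0]); YAW=.136
RP=R.from_euler('z',YAW).as_matrix()
def p2w(x,y,z): return O+RP@(np.array([x,y,z])/1000)
def w2p(w): return (RP.T@(np.array(w)-O)*1000).round(1)
def Rt(t,yaw=None):
    yaw=YAW if yaw is None else yaw
    return R.from_euler('z',yaw).as_matrix()@np.array([[np.cos(t),0,np.sin(t)],[0,-1,0],[np.sin(t),0,-np.cos(t)]])
def rel(targets):  # list of (world pos, Rmat)
    o=arm.get_obs(); R0=R.from_euler('xyz',o['tool_rot']).as_matrix()
    for p,M in targets:
        print(R.from_matrix(R0.T@M).as_rotvec().round(3).tolist(), (R0.T@(np.array(p)-o['ee_pos'])/.05).round(3).tolist())
E
python3 - <<'E'
from h import *
R0=R.from_euler('xyz',arm.get_obs()['tool_rot']).as_matrix()
rel([((.2,-.32,.23),R0),((.24,-.25,.22),Rt(.4)),((.36,-.24,.15),Rt(.4)),(p2w(-80,-35,90),Rt(.4))])
E
```

```text
[0.0, 0.0, 0.0] [1.69, -3.645, 0.027]
[-0.039, 0.399, 0.194] [2.904, -4.707, 0.227]
[-0.039, 0.399, 0.194] [5.237, -4.112, 1.627]
[-0.039, 0.399, 0.194] [6.975, -3.966, 2.826]
```

```bash
python3 -m jog '[[[0,0,0],[0.5,-1.0,0],1],[[0,0,0],[1.1,-2.2,0],1],[[0,0,0],[1.7,-3.6,0.03],1],[[-0.02,0.15,0.1],[2.2,-4.2,0.1],1],[[-0.03,0.3,0.15],[2.9,-4.7,0.2],1],[[-0.04,0.4,0.19],[3.7,-4.5,0.8],1],[[-0.04,0.4,0.19],[4.6,-4.2,1.3],1],[[-0.04,0.4,0.19],[5.2,-4.1,1.6],1],[[-0.04,0.4,0.19],[5.2,-4.1,1.6],1],[[-0.04,0.4,0.19],[5.2,-4.1,1.6],1]]'
python3 - <<'E'
from h import *
np.set_printoptions(suppress=True,precision=4)
o=arm.get_obs(); print(o['ee_pos'],o['tool_rot'],o['q'],o['clock'],o['force'])
p=cam('wrist'); save(p,'w1')
for t in('tab_pad','cover_lip','cover_hinge'): look(p,t)
C=cloud(p).reshape(-1,3); print('tab predicted',p2w(-72,-35,48))
k=(C[:,2]>.03)&(C[:,2]<.056)&(C[:,0]>.41)&(C[:,0]<.6)&(C[:,1]>-.262)&(C[:,1]<-.07)
print(cv2.minAreaRect(C[k][:,:2].astype(np.float32)))
print(w2p(o['ee_pos']))
E
```

```text
clock: 2.15
ee_pos: [0.3583, -0.2413, 0.1517]
tool_rot: [3.139, -0.401, 0.141]
force: [-0.4, 0.0, 0.8]
finger_gap: -0.0001
grip_force: 0.0
[ 0.3583 -0.2413  0.1517] [ 3.1393 -0.4012  0.1412] [-1.0015 -0.3438  1.9626  0.3707  1.3611  0.3801] 2.15 [-0.4153  0.0202  0.8208]
tab_pad 0.76 266 144 [ 0.4523 -0.2189  0.0485]
cover_lip 0.66 223 114 [ 0.4707 -0.1799  0.0595]
tab predicted [ 0.4524 -0.2174  0.048 ]
((0.45430704951286316, -0.18294519186019897), (0.046522561460733414, 0.132490873336792), 7.845077037811279)
[-168.5  -45.9  151.7]
```

View pics/w1.png

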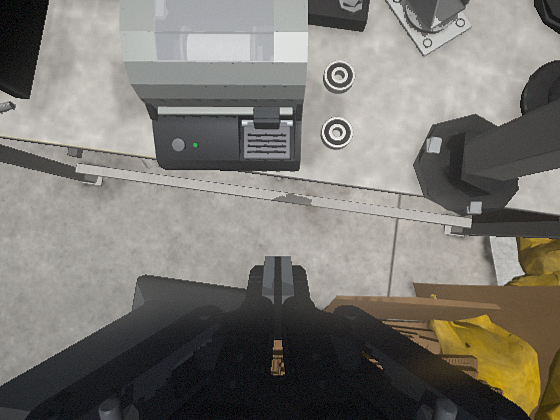

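Everything matches to 1–2 mm: tab pad at (266,144), claw at (267,115), cover lip at (223,114). I'll move above the tab next.

```bash
python3 - <<'E'
from h import *
rel([(p2w(-85,-36,90),Rt(.3)),(p2w(-76,-36,58),Rt(.3))])
E
```

```text
[0.002, -0.102, 0.003] [1.056, -0.209, 1.799]
[0.002, -0.102, 0.003] [0.971, -0.21, 2.459]
```

```bash
python3 -m jog '[[[0,-0.05,0],[0.5,-0.1,0.9],1],[[0,-0.1,0],[1.05,-0.2,1.8],1],[[0,-0.1,0],[0.97,-0.21,2.46],1],[[0,-0.1,0],[0.97,-0.21,2.46],1],[[0,-0.1,0],[0.97,-0.21,2.46],1]]'
python3 - <<'E'
from h import *
o=arm.get_obs(); print(w2p(o['ee_pos']),o['force'],o['q'])
p=cam('wrist'); save(p,'w2')
rel([(p2w(-76,-36,z),Rt(.3)) for z in (52,48,44,40)])
E
```

```text
clock: 2.98
ee_pos: [0.4488, -0.2189, 0.0584]
tool_rot: [3.139, -0.303, 0.139]
force: [-0.3, -0.5, -0.2]
finger_gap: -0.0002
grip_force: 0.0
[-75.8 -36.   58.4] [-0.2920083  -0.51390439 -0.18133543] [-0.71519273 -0.08022515  1.92405067  0.25202347  1.10636298  0.62487883]
[0.003, -0.004, 0.003] [-0.049, -0.009, 0.131]
[0.003, -0.004, 0.003] [-0.073, -0.009, 0.207]
[0.003, -0.004, 0.003] [-0.097, -0.009, 0.283]
[0.003, -0.004, 0.003] [-0.121, -0.009, 0.36]
```

View pics/w2.png

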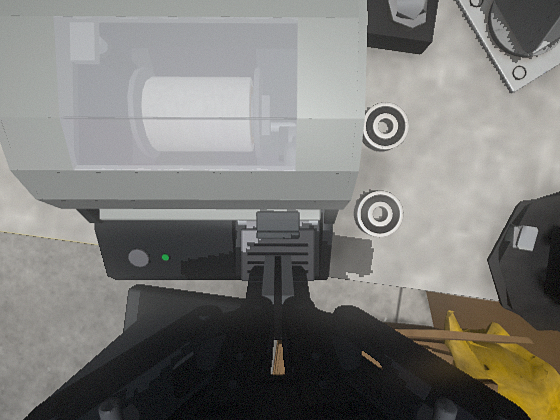

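The closed fingers, at (280,262), stand over the tab and in front of the claw at (278,222). Next is a stepwise press.

```bash
python3 -m jog '[[[0,0,0],[-0.05,-0.01,0.13],1],[[0,0,0],[-0.06,-0.01,0.17],1],[[0,0,0],[-0.07,-0.01,0.21],1],[[0,0,0],[-0.07,-0.01,0.21],1]]'
python3 -c "
from h import *
o=arm.get_obs(); print(w2p(o['ee_pos']),o['force'])"
```

```text
clock: 3.52
ee_pos: [0.4485, -0.2178, 0.0461]
tool_rot: [3.14, -0.301, 0.14]
force: [-1.6, -0.4, 1.7]
finger_gap: -0.0004
grip_force: 0.7
[-76.  -34.8  46.1] [-1.63692051 -0.3764986   1.69187735]
```

```bash
python3 -m jog '[[[0,0,0],[-0.01,0,0.04],1],[[0,0,0],[-0.02,0,0.07],1],[[0,0,0],[-0.02,0,0.07],1]]'
python3 - <<'E'
from h import *
o=arm.get_obs(); print(w2p(o['ee_pos']),o['force'])
p=cam('top'); look(p,'cover_lip')
C=cloud(p).reshape(-1,3); q=(C-O)@RP*1000
k=(abs(q[:,0])<60)&(abs(q[:,1])<50)&(q[:,2]<260); print(q[k][:,2].max())
E
```

```text
clock: 3.9
ee_pos: [0.4486, -0.2177, 0.0423]
tool_rot: [3.14, -0.301, 0.14]
force: [-1.6, -0.6, 2.4]
finger_gap: -0.0003
grip_force: 1.0
[-75.8 -34.7  42.3] [-1.61670397 -0.58477824  2.44231486]
cover_lip 0.86 363 229 [ 0.4723 -0.1772  0.0587]
115.18886541259477
```

```bash
python3 -m jog '[[[0,0,0],[-0.01,0,0.03],1],[[0,0,0],[-0.02,0,0.06],1],[[0,0,0],[-0.02,0,0.06],1]]'
cat > chk.py <<'E'
from h import *
o=arm.get_obs(); print(w2p(o['ee_pos']),o['force'])
p=cam('top'); look(p,'cover_lip')
C=cloud(p).reshape(-1,3); q=(C-O)@RP*1000
k=(abs(q[:,0])<60)&(abs(q[:,1])<50)&(q[:,2]<260); print(q[k][:,2].max())
E
python3 chk.py
```

```text
clock: 4.38
ee_pos: [0.4488, -0.2176, 0.0396]
tool_rot: [3.14, -0.302, 0.14]
force: [-2.7, -1.3, 4.4]
finger_gap: 0.0001
grip_force: 2.5
[-75.6 -34.7  39.6] [-2.68050141 -1.26561655  4.4263156 ]
cover_lip 0.62 368 219 [ 0.4816 -0.1754  0.117 ]
cover_lip 0.41 358 175 [ 0.5615 -0.1574  0.1257]
146.4212375593026
```

Cover released and rising. Retreat and reorient for the push.

```bash
python3 - <<'E'
from h import *
rel([(p2w(-90,-35,70),Rt(.3)),(p2w(-120,-20,110),Rt(.6)),(p2w(-120,-10,115),Rt(.65))])
E
```

```text
[0.0, -0.002, 0.004] [-0.094, 0.006, -0.666]
[-0.0, 0.298, 0.004] [-0.427, -0.295, -1.609]
[-0.0, 0.348, 0.004] [-0.397, -0.494, -1.704]
```

```bash
python3 -m jog '[[[0,0,0],[-0.05,0,-0.3],1],[[0,0,0],[-0.09,0,-0.66],1],[[0,0.15,0],[-0.25,-0.15,-1.1],1],[[0,0.3,0],[-0.42,-0.3,-1.6],1],[[0,0.35,0],[-0.4,-0.5,-1.7],1],[[0,0.35,0],[-0.4,-0.5,-1.7],1]]'
python3 chk.py
python3 - <<'E'
from h import *
p=cam('wrist'); save(p,'w3')
q=(cloud(p).reshape(-1,3)-O)@RP*1000
k=(abs(q[:,1])<40)&(q[:,2]>100)&(q[:,2]<260)&(q[:,0]>-55)
s=q[k]
for z in range(100,230,10):
    m=s[(s[:,2]>=z)&(s[:,2]<z+10)]
    if len(m): print(z,len(m),np.percentile(m[:,0],[1,50]).round(1))
a=-.0
rel([(p2w(-45,-10,105),Rt(.6))])
E
```

```text
clock: 5.22
ee_pos: [0.4001, -0.1986, 0.1141]
tool_rot: [3.14, -0.651, 0.139]
force: [-0.0, -0.2, -0.2]
finger_gap: -0.0
grip_force: 0.0
[-121.3   -9.2  114.1] [-0.04456524 -0.19145001 -0.17748788]
cover_lip 0.83 370 211 [ 0.4932 -0.1755  0.1365]
156.72796309091507
130 3365 [-29.8 -23.2]
140 4950 [-27.5 -12.3]
150 6863 [-6.1  6.3]
[-0.001, -0.051, 0.005] [1.077, 0.011, 1.062]
```

View pics/w3.png

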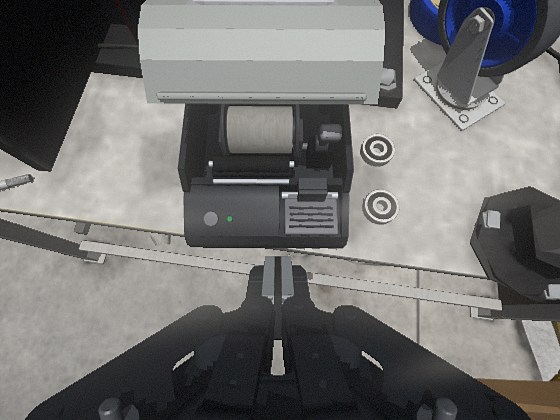

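Cover sprung up: its lip spans row ~100, with roll at (257,130) and the lever knob at (330,130). Now I compute the push arc.

```bash
python3 - <<'E'
from h import *
def tcp(th,t,a=18,over=0):
    f=th-.15; l=np.array([56-107*np.cos(f),74+107*np.sin(f)])
    n=np.array([np.sin(f),np.cos(f)]); tx=np.array([np.cos(t),np.sin(t)]); tz=np.array([np.sin(t),-np.cos(t)])
    c=l+a*tz-11*tx+over*n
    return p2w(c[0],-10,c[1])
rel([(p2w(-45,-10,105),Rt(.65))]+[(tcp(th,t),Rt(t)) for th,t in((.75,.65),(.85,.65),(1.0,.6),(1.15,.55),(1.3,.5),(1.4,.45),(1.5,.4),(1.55,.4))])
E
```

```text
[-0.001, -0.001, 0.005] [1.077, 0.011, 1.062]
[-0.001, -0.001, 0.005] [1.415, 0.012, 1.108]
[-0.001, -0.001, 0.005] [1.621, 0.013, 1.051]
[-0.001, -0.051, 0.005] [1.921, 0.015, 0.993]
[-0.001, -0.101, 0.005] [2.224, 0.016, 0.982]
[-0.001, -0.151, 0.005] [2.524, 0.018, 1.019]
[-0.001, -0.201, 0.005] [2.714, 0.018, 1.064]
[-0.001, -0.251, 0.005] [2.898, 0.019, 1.129]
[-0.001, -0.251, 0.005] [2.994, 0.02, 1.176]
```

```bash
python3 -m jog '[[[0,0,0],[0.5,0.01,0.5],1],[[0,0,0],[1.08,0.01,1.06],1],[[0,0,0],[1.25,0.01,1.08],1],[[0,0,0],[1.42,0.01,1.11],1],[[0,0,0],[1.52,0.01,1.08],1],[[0,0,0],[1.62,0.01,1.05],1],[[0,-0.03,0],[1.77,0.01,1.02],1],[[0,-0.05,0],[1.92,0.01,0.99],1],[[0,-0.05,0],[1.92,0.01,0.99],1]]'
python3 chk.py
python3 - <<'E'
from h import *
p=cam('scene'); cv2.imwrite('pics/s4.png',cv2.resize(p['image'][150:330,220:460,::-1],None,fx=3,fy=3))
E
```

```text
clock: 6.5
ee_pos: [0.5071, -0.1851, 0.1347]
tool_rot: [3.137, -0.603, 0.142]
force: [-0.4, -0.5, 0.2]
finger_gap: -0.0001
grip_force: 0.0
[-13.5 -10.4 134.7] [-0.35335782 -0.53139631  0.24055978]
cover_lip 0.74 370 201 [ 0.5076 -0.1726  0.1567]
cover_lip 0.23 356 212 [ 0.5058 -0.1654  0.0522]
233.20647061251586
```

View pics/s4.png

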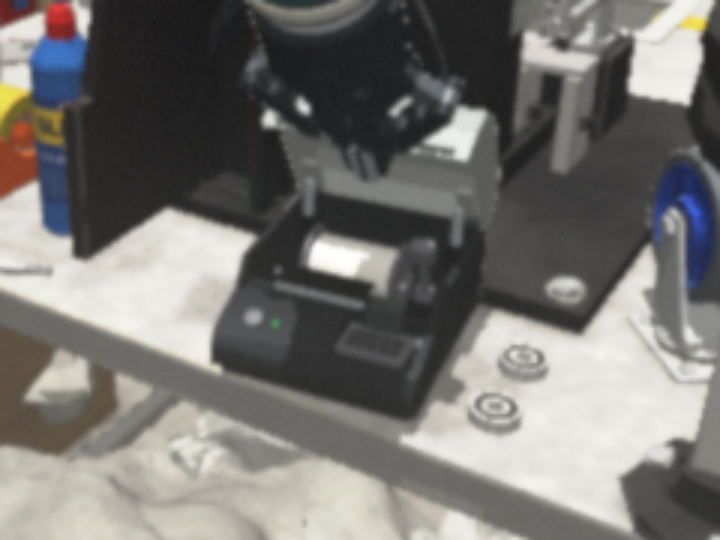

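The cover follows the finger: it is up at about 1 rad, with the fingertip at (370,165) against its inside, and the lip measures z 157 mm. I'll carry on along the arc.

```bash
python3 - <<'E'
from h import *
def tcp(th,t,a=18):
    f=th-.15; l=np.array([56-107*np.cos(f),74+107*np.sin(f)])
    tx=np.array([np.cos(t),np.sin(t)]); tz=np.array([np.sin(t),-np.cos(t)])
    c=l+a*tz-11*tx
    return p2w(c[0],-10,c[1])
rel([(tcp(th,t),Rt(t)) for th,t in((1.15,.55),(1.3,.5),(1.4,.45),(1.5,.4),(1.6,.4))])
E
```

```text
[-0.001, -0.051, 0.004] [0.323, 0.008, -0.023]
[-0.001, -0.101, 0.004] [0.625, 0.009, -0.002]
[-0.001, -0.151, 0.004] [0.817, 0.01, 0.034]
[-0.001, -0.201, 0.004] [1.003, 0.01, 0.089]
[-0.001, -0.201, 0.004] [1.198, 0.011, 0.179]
```

```bash
python3 -m jog '[[[0,-0.03,0],[0.16,0,-0.02],1],[[0,-0.05,0],[0.32,0,-0.02],1],[[0,-0.08,0],[0.48,0,-0.01],1],[[0,-0.1,0],[0.63,0,0],1],[[0,-0.13,0],[0.72,0,0.02],1],[[0,-0.15,0],[0.82,0,0.03],1],[[0,-0.18,0],[0.91,0,0.06],1],[[0,-0.2,0],[1.0,0,0.09],1],[[0,-0.2,0],[1.1,0,0.13],1],[[0,-0.2,0],[1.2,0,0.18],1],[[0,-0.2,0],[1.2,0,0.18],1]]'
python3 chk.py
python3 - <<'E'
from h import *
rel([(p2w(0,-10,190),Rt(.4)),(p2w(-70,-30,180),Rt(.4)),(p2w(-70,-46,130),Rt(.4))])
E
```

```text
clock: 8.02
ee_pos: [0.5607, -0.1767, 0.1596]
tool_rot: [3.14, -0.401, 0.141]
force: [-0.3, -0.2, 0.2]
finger_gap: -0.0002
grip_force: 0.0
[ 40.8  -9.3 159.6] [-0.34126219 -0.22290113  0.20443059]
cover_lip 0.89 363 154 [ 0.5876 -0.1593  0.1728]
259.84287686926945
[-0.0, -0.001, 0.004] [-0.505, 0.011, -0.878]
[-0.0, -0.001, 0.004] [-1.874, 0.405, -1.24]
[-0.0, -0.001, 0.004] [-2.265, 0.724, -0.32]
```

```bash
python3 -m jog '[[[0,0,0],[-0.25,0,-0.44],1],[[0,0,0],[-0.5,0,-0.88],1],[[0,0,0],[-1.2,0.2,-1.1],1],[[0,0,0],[-1.87,0.4,-1.24],1],[[0,0,0],[-2.07,0.56,-0.8],1],[[0,0,0],[-2.26,0.72,-0.32],1],[[0,0,0],[-2.26,0.72,-0.32],1]]'
python3 chk.py
python3 - <<'E'
from h import *
p=cam('wrist'); save(p,'w5')
for t in('lock_knob','tab_pad','cover_lip'):
    look(p,t)
    for r in arm.spot_point(p,t)[:1]:
        u,v=r['position']; print(w2p(pt(p,u*560,v*420)))
rel([(p2w(-45,-46,95),Rt(.4)),(p2w(-45,-46,82),Rt(.4))]+[(p2w(x,-46,82),Rt(.4)) for x in(-38,-5)])
E
```

```text
clock: 9.0
ee_pos: [0.4548, -0.2271, 0.1278]
tool_rot: [-3.139, -0.398, 0.138]
force: [0.5, -0.1, -0.0]
finger_gap: 0.0001
grip_force: 0.0
[-71.  -44.9 127.8] [ 0.45248507 -0.13614266 -0.00317256]
cover_lip 0.84 366 154 [ 0.5875 -0.1653  0.1712]
177.66381416983734
lock_knob 0.63 277 189 [ 0.504  -0.2219  0.0947]
[-21.5 -46.5  94.7]
tab_pad 0.71 266 260 [ 0.4624 -0.2224  0.1443]
[-62.8 -41.3 144.3]
[0.001, -0.002, 0.005] [0.162, 0.0, 0.855]
[0.001, -0.002, 0.005] [0.06, -0.0, 1.094]
[0.001, -0.002, 0.005] [0.189, 0.0, 1.149]
[0.001, -0.002, 0.005] [0.796, 0.003, 1.407]
```

View pics/w5.png

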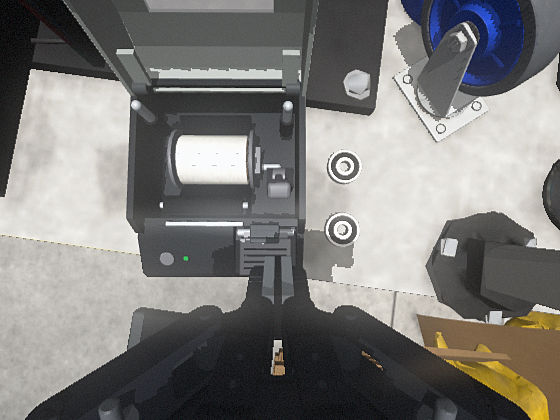

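Cover open on its stop. The knob at (278,185) is in line with the fingers at (278,262), and the roll is in its cradle at (213,158). Now the lever push.

```bash
python3 -m jog '[[[0,0,0],[0.1,0,0.45],1],[[0,0,0],[0.15,0,0.85],1],[[0,0,0],[0.06,0,1.09],1],[[0,0,0],[0.19,0,1.15],1],[[0,0,0],[0.31,0,1.2],1],[[0,0,0],[0.43,0,1.25],1],[[0,0,0],[0.55,0,1.3],1],[[0,0,0],[0.67,0,1.355],1],[[0,0,0],[0.75,0,1.39],1],[[0,0,0],[0.75,0,1.39],1]]'
python3 chk.py
python3 - <<'E'
from h import *
p=cam('wrist'); save(p,'w6')
for r in arm.spot_point(p,'lock_knob')[:1]:
    u,v=r['position']; print(u*560,v*420,w2p(pt(p,u*560,v*420)))
E
```

```text
clock: 10.7
ee_pos: [0.5178, -0.2191, 0.0809]
tool_rot: [3.141, -0.402, 0.141]
force: [-0.1, -0.3, 1.8]
finger_gap: 0.0
grip_force: 0.0
[ -7.4 -45.5  80.9] [-0.11078081 -0.30412259  1.75473987]
cover_lip 0.75 364 154 [ 0.5885 -0.1619  0.173 ]
255.944355253505
280.0 243.894 [  7.1 -47.2  95.3]
```

View pics/w6.png

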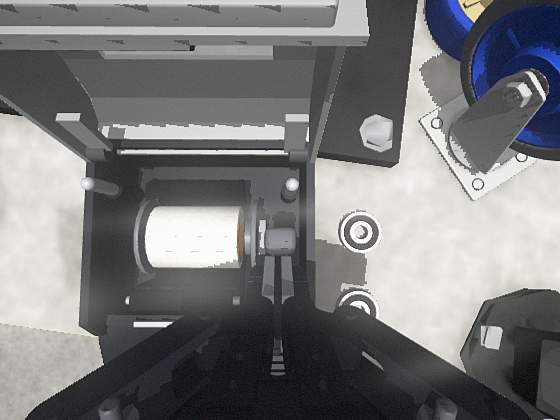

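The knob at (280,241) is nearly back, so I push on in small steps until the stop is felt.

```bash
python3 -m jog '[[[0,0,0],[0.04,0,0.02],1],[[0,0,0],[0.075,0,0.03],1],[[0,0,0],[0.075,0,0.03],1]]'; python3 -m jog '[[[0,0,0],[0.02,0,0.01],1],[[0,0,0],[0.055,0,0.023],1],[[0,0,0],[0.055,0,0.023],1]]'; python3 -c "
from h import *
o=arm.get_obs();print(w2p(o['ee_pos']),RP.T@o['force'])"
```

```text
clock: 11.28
ee_pos: [0.5214, -0.2187, 0.081]
tool_rot: [3.14, -0.401, 0.141]
force: [-0.7, 0.4, -1.6]
finger_gap: 0.0
grip_force: 0.3
clock: 11.65
ee_pos: [0.5239, -0.2184, 0.0809]
tool_rot: [3.14, -0.4, 0.141]
force: [-4.5, -1.1, 1.7]
finger_gap: 0.0
grip_force: 2.3
[ -1.3 -45.7  80.9] [-4.55526431 -0.45136024  1.71056101]
```

```bash
python3 -m jog '[[[0,0,0],[0.025,0,0.01],1],[[0,0,0],[0.025,0,0.01],1]]'
```

```text
clock: 11.9
ee_pos: [0.5242, -0.2184, 0.0808]
tool_rot: [3.14, -0.398, 0.141]
force: [-10.1, -0.1, 3.4]
finger_gap: 0.0002
grip_force: 5.3
```

The lever is on its stop. Back off and check.

```bash
python3 -m jog '[[[0,0,0],[-0.1,0,-0.04],1],[[0,0,0],[-0.25,0,-0.3],1],[[0,0,0],[-0.4,0,-1.0],1],[[0,0,0],[-0.9,0,-1.6],1],[[0,0,0],[-1.8,0,-1.8],1],[[0,0,0],[-1.8,0,-1.8],1],[[0,0,0],[-1.8,0,-1.8],1]]'
python3 - <<'E'
from h import *
p=cam('wrist'); save(p,'w7')
for t in('lock_knob','label_roll'):
  for r in arm.spot_point(p,t)[:1]:
    u,v=r['position']; print(t,r['conf'],u*560,v*420,w2p(pt(p,u*560,v*420)))
C=cloud(p).reshape(-1,3)
k=(C[:,2]>.03)&(C[:,2]<.056)&(C[:,0]>.41)&(C[:,0]<.48)&(C[:,1]>-.262)&(C[:,1]<-.07)
print(cv2.minAreaRect(C[k][:,:2].astype(np.float32)))
q=(C-O)@RP*1000
k=(abs(q[:,1]+46)<7)&(q[:,2]>80)&(q[:,2]<105)&(abs(q[:,0])<30); print(k.sum(),q[k].min(0),q[k].mean(0),q[k].max(0))
E
python3 chk.py
```

```text
clock: 12.78
ee_pos: [0.4094, -0.235, 0.1298]
tool_rot: [3.139, -0.403, 0.14]
force: [0.0, 0.2, 0.3]
finger_gap: 0.0003
grip_force: 0.0
lock_knob 0.7 279.72 73.92 [  9.9 -48.6  93.4]
label_roll 0.88 215.6 101.682 [ 2.6  0.4 64.6]
((0.4597945511341095, -0.18217307329177856), (0.05723297595977783, 0.13240429759025574), 7.689051151275635)
487 [  5.79684704 -52.9755192   80.00230261] [ 11.25635738 -46.45447331  90.5558736 ] [ 20.65697276 -39.69439338  95.49145581]
[-116.6  -46.2  129.4] [1.02647015 0.41839331 0.62782346]
cover_lip 0.66 363 154 [ 0.5886 -0.1598  0.172 ]
177.15694167943263
```

View pics/w7.png

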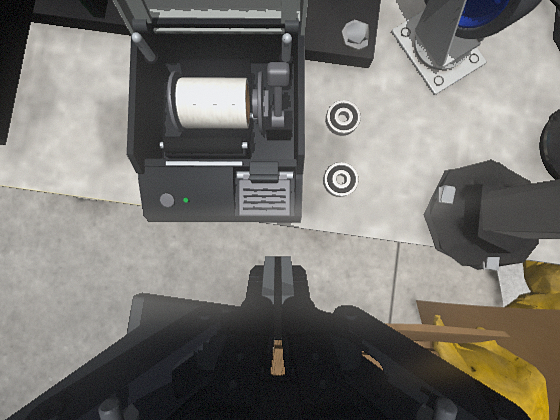

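The lever knob is back at (279,74), about x +12 mm. The guide stands off the roll, and the roll is in its cradle at (213,102). The cover is on its stop and the printer has not moved.

```bash
python3 -c "
from workcell import arm
print(arm.hand_in())"
```

```text
the job is handed in; nothing more can be done
None
```

I opened the printer for the roll change and handed the job in at about 13 s: I pressed the release tab, pushed the cover back to its stop and pushed the roll lock fully back, with the roll still in its cradle and the printer not shoved.

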